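# Open the dust damper and start the finisher with its key

## Task

Get the shoe finisher going: first swing the dust duct's damper lever round to its open stop, so that it lies along the duct, and leave it open. Then take the key with the wide rectangular bow out of the wooden key block, push it fully home in the key switch of the grey control box, easing it past the sticky pins before turning it at all, then turn it a quarter clockwise to its stop. The switch springs back if let go, so finish while still holding the key, home and turned against the stop; leave the other keys and the tin, jar, heel blank, hammer and brush where they are.

Things in the scene. Friction and masses are not known exactly. Their poses are not given: they have to be found in the camera images.
- damper (a joint): damper lever on top of the dust duct, on a vertical spindle; 0 = closed (lever straight across the duct), grows clockwise seen from above to the open stop at 1.571 (lever along the duct, pointing to its mouth, the end nearer the robot). Starts between 0 and 0.3. Friction 0.08 N m; stays where it is left
- damper_grip (a point): middle of the round upright grip post at the lever's end: black, 14 mm in diameter, 45 mm tall; this point is 24 mm above the lever's flat bar, 137 mm above the bench and 75 mm from the spindle axis. The post can be pinched from above and led round. Its axes turn with the lever: its own -y points from the spindle to the post
- damper_hinge (a point): point on the spindle axis at the height of damper_grip. The aluminium duct (80 mm in diameter, its top 96 mm above the bench) lies along this point's x, its mouth to -x; at damper = 0 the post lies to this point's -y, at 1.571 to its -x
- key_mid (a point): centre of the bow of the key to use: black plastic rectangular bow 32 mm wide (its own y), 9 mm thick (its own x), 34 mm tall, z up. Below it a 16 x 9 mm neck and a 22 x 14 mm, 4 mm thick steel collar, whose underside (the shoulder) is 25 mm below this point, then a steel blade 13 mm wide (y), 4 mm thick (x), 30 mm long with a V point. Fits either way round. 28 to 56 g
- lock_slot (a point): centre of the keyway's mouth, on the face of the round key cylinder in the control box's top, 93 mm above the bench; z up along the cylinder's axis, y along the keyway's 15.4 mm width, x across its 6 mm thickness; mouth chamfered 2 mm; turns with the cylinder. The key is home when its shoulder rests on the face, key_mid then 25 mm above this point
- lock_plug (a joint): key cylinder angle; 0 = off, keyway as it starts; grows clockwise seen from above to the stop at 1.45 (a quarter turn). The key has up to about 0.2 rad of play in the keyway, so it must itself be turned some 1.65 to bring the cylinder to the stop; going slightly beyond does no harm. A spring of 0.02 to 0.09 N m turns it back to 0 if let go
- key_round_mid (a point): bow centre of another key, in another slot of the block: round bow 30 mm across, 9 mm thick; leave in its slot
- key_slim_mid (a point): bow centre of another key, in another slot of the block: narrow bow 12 mm wide, 9 mm thick, 26 mm tall; leave in its slot
- tin: flat steel tin, 56 mm across, 26 mm high, standing loose on the control box's top behind the key switch; leave alone; origin at the centre of its underside
- gluejar: amber glue jar, 60 mm across, 85 mm high; leave alone; origin at the centre of its underside
- hammer: hammer with 240 mm handle lying on the bench; leave alone; origin about mid-length
- brush: brush 170 mm long lying on the bench; leave alone; origin about mid-length
- heel: round rubber heel blank, 60 mm across, 12 mm thick, lying on the bench; leave alone; origin at the centre of its underside
- key: the same key; origin at the centre of its shoulder, 25 mm below key_mid, same axes
- keyblock: fixed wooden key block 50 x 160 x 42 mm, origin at the centre of its underside, three slots at y = -50, 0 and 50 mm. The three keys stand in them blade down in any order, width along y, shoulders on the block's top; lift by over 35 mm to clear
- lockbox: fixed grey control box 150 x 110 x 90 mm, origin at the centre of its underside. Its keyway is 34 mm deep; three spring pins stick out of the keyway's narrow sides (alternate sides, 9, 15 and 21 mm down) and catch the key's point: pushing past takes up to about 15 N, slight rocking helps
There are look-alikes about, which are no part of the job. Leave any green, purple or red look-alike of the lockbox alone.

How it is judged:
By the outcome, as a careful person would: the job done as asked, in the order asked, and still so for the second after the job is handed in, while the arm keeps its last pose, push and grip.
It also fails if it takes over 72 s, if anything falls off the work surface, if the arm or the gripper's body presses on something with over 40 N, if the wrist force passes 120 N, or if a joint passes its speed limit or range.

## Robot

A 6-joint arm with a two-finger parallel gripper is mounted at the origin on the work surface. World frame = base frame: x ahead of the robot, y to its left, z up, the work surface at z = 0. Lengths are in mm, angles in rad, forces in N, time in s.
With the tool pointing down it reaches from about 275 to 1000 mm from the base axis. Payload 8.4 kg.
Tool frame: the origin (TCP) lies midway between the tips of the shut fingers; the grasp point (between the pads) lies 19 mm behind it; z points along the fingers, y is the line along which they close (so a half turn about z gives the same grasp; the last joint's range is limited). The gripper opens to 85 mm and grips with 20 to 120 N. Pads are 22 mm wide; open, the fingers measure 114 mm over their backs; the gripper's body (76 mm by 85 mm) begins 54 mm behind the grasp point. The pads swing forward as they close: fully open they stand 13 mm farther back than shut.
Start: joints at [1.281, 0.353, 1.633, -0, 1.155, -0.002], TCP at [177.401, 599.297, 231.281] pointing down, gripper open.
Joint ranges: [-2.63, 2.63], [-0.92, 2.1], [0.06, 2.66], [-1.3, 4.44], [0, 2.69], [-3.02, 3.02]. Speed limits (rad/s): [2.22, 2.22, 2.79, 3.14, 3.14, 3.14].

## Interface

Orientations are given as [roll, pitch, yaw] about the fixed x, y, z axes, in that order (R = Rz(yaw) Ry(pitch) Rx(roll)).
In Python, from rig import r gives the robot as it stands.
- The arm moves only by the tool servo_tool, never from a script. Its argument "deltas" is a list of rows, each an object of numbers: "x", "y", "z": the shift along the world's x, y, z in mm; "rx", "ry", "rz": the turn, a rotation vector about the world's x, y, z in rad; "gripper": the gripper's target within -1 to 1 (fully open at 1, half-way at 0, shut at -1). A call has 1 to 10 rows; each row is the pose to reach, as a shift and turn from the pose commanded when the call began; what a row does not reach only later rows make up. A row lasts 1/10 s, in which the tool goes at most 50 mm and 8.59 degrees, less where a joint would pass 70% of its speed; a pose out of reach is approached as far as the arm can. A call with a gripper value outside its range is refused whole. The fingers move at their own pace and stop on an object; "newtons" is the grip in N (left out, the last holds). Time passes only in rows, so rows that repeat a pose let the fingers close. It gives the time, the measured TCP pose, the force, the opening and the grip force at its end, in the units of the state.
- r.sense(): the state, without advancing time (a new reading comes with each control period).
- r.grab_frame(name): name is "side" or "top"; returns the picture (480x640x3 uint8, blue, green, red); there is no depth.
- r.camera_params(name): a dict with "mtx" (3x3 intrinsics, pixels), "D" ([k1, k2, p1, p2, k3] as OpenCV has them; the pictures are not rectified), "eye" and "orientation" of the camera in the world. Camera axes: x right, y down, z forward; pixel columns grow to the right and rows downward; lengths in mm; the calibration is good to about 2 mm. A picture is of the moment at which its call begins. camera_params takes no time and is no camera call.
- r.sign_off(): hands the job in; it is judged then, once.
Trained networks look in the newest picture that a camera, given by its name, has taken for a name from the list of things; names that differ only in an ending like _2 or _b are one class to them, and where a whole thing is asked for, a point or a joint stands for the part that bears it (a point fixed in the world has none). Each returns a list of dicts, best first, with "conf" (0 to 1); they miss things now and then, are a little off and sometimes report something else, mostly with a low value. They report only what shows in the picture. A call takes as long as a camera call. They do not tell look-alikes from the thing itself.
- r.recognise(name, camera): "box" ([left, top, width, height] in pixels, round what is visible of it).
The state is a dict: "clock": time; "qpos": joint angles; "qvel": joint speeds; "joint_efforts": joint torques, N m; "eef_pos": TCP position; "tcp_rot": TCP orientation; "contact_force": force on the tool from outside, world axes, zero at the start; "wrist_torque": the same for the moment, N m; "opening": opening from 0.0 (shut) to 1.0 (fully open); "grasp_force": force on a finger pad.
Only numpy, scipy, OpenCV 4.12 (cv2) and the standard library are available. Lean on these libraries where they do the work, as an engineer would, in place of code of your own. Each camera call takes 0.05 s, during which the arm holds its last target. There are 200 camera calls.

## Working session

There is one attempt and no reset: what is moved stays moved. The work goes in short steps, Python scripts to look and compute and a tool call to move; the robot and the scene stay as the last step left them, time stands still between calls to the robot, and variables do not carry over. Pictures are saved under pics/ and viewed, at most 10 in all, crops included, and the job is handed in when it is done.

Besides the shell and the picture viewer there is one more tool, called as name(argument=value, ...) on one line, values as JSON. servo_tool: Moves the arm, as the interface text tells. Its arguments: {"type":"object","properties":{"deltas":{"type":"array","items":{"type":"object","properties":{"x":{"type":"number"},"y":{"type":"number"},"z":{"type":"number"},"rx":{"type":"number"},"ry":{"type":"number"},"rz":{"type":"number"},"gripper":{"type":"number"}}}},"newtons":{"type":"number"}},"required":["deltas"]}

```bash
mkdir -p pics; ls
python3 - <<'E'
from rig import r
import cv2
for c in("side","top"):
    cv2.imwrite(f"pics/{c}0.png",r.grab_frame(c))
    p=r.camera_params(c);print(c,p)
    for n in["damper_grip","damper","key_mid","lock_slot","lockbox","keyblock","key_round_mid","key_slim_mid","tin","gluejar","damper_hinge"]:
        print(n,[( [round(v) for v in d["box"]],round(d["conf"],2)) for d in r.recognise(n,c)][:4])
print(r.sense())
E
```

```text
pics
side {'mtx': array([[511.28082285,   0.        , 324.34417494],
       [  0.        , 511.28082285, 243.39605733],
       [  0.        ,   0.        ,   1.        ]]), 'D': array([-0.04309572,  0.        ,  0.        ,  0.        ,  0.        ]), 'eye': array([  32.7815756 , -999.89754957,  830.83607305]), 'orientation': array([-2.14069316, -0.01541695, -0.44911435])}
damper_grip [([302, 193, 19, 19], 0.66)]
damper [([300, 198, 20, 14], 0.47)]
key_mid [([366, 295, 16, 21], 0.69)]
lock_slot [([377, 394, 23, 18], 0.85), ([463, 349, 18, 12], 0.75), ([263, 173, 14, 6], 0.41)]
lockbox [([435, 330, 98, 79], 0.82), ([353, 371, 100, 93], 0.8), ([293, 247, 71, 64], 0.66)]
keyblock [([358, 304, 63, 58], 0.65)]
key_round_mid [([381, 308, 15, 18], 0.54), ([301, 196, 19, 18], 0.39)]
key_slim_mid [([397, 323, 10, 16], 0.43)]
tin [([337, 242, 20, 21], 0.65), ([336, 219, 22, 29], 0.63), ([303, 197, 15, 19], 0.5)]
gluejar [([332, 220, 25, 25], 0.75)]
damper_hinge [([269, 188, 84, 59], 0.6)]
top {'mtx': array([[618.66908043,   0.        , 320.03717082],
       [  0.        , 618.66908043, 233.961
[... 927 characters left out ...]
], 0.69)]
{'clock': 1.2, 'qpos': array([ 1.28057363e+00,  3.53005539e-01,  1.63338345e+00,  2.88452311e-05,
        1.15521933e+00, -2.39223772e-03]), 'qvel': array([ 0.00094909, -0.00027589, -0.00024907,  0.00065433, -0.00060027,
        0.00061364]), 'joint_efforts': array([ 1.49354491e-03, -6.05166078e+01, -3.42445636e+01, -1.55073203e-04,
        9.06543319e-04, -2.82430830e-05]), 'eef_pos': array([177.40854366, 599.29769044, 231.28459927]), 'tcp_rot': array([-3.14157705e+00, -2.64272539e-05,  2.85375055e+00]), 'contact_force': array([-0.08000364,  0.23940989, -0.5990067 ]), 'wrist_torque': array([-0.03056204,  0.01300348, -0.02265536]), 'grasp_force': 0.0, 'opening': 0.9986002441747512}
```

View pics/side0.png

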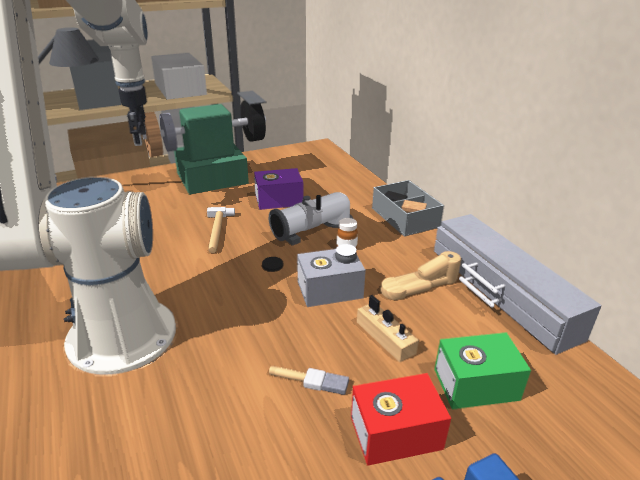

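View pics/top0.png

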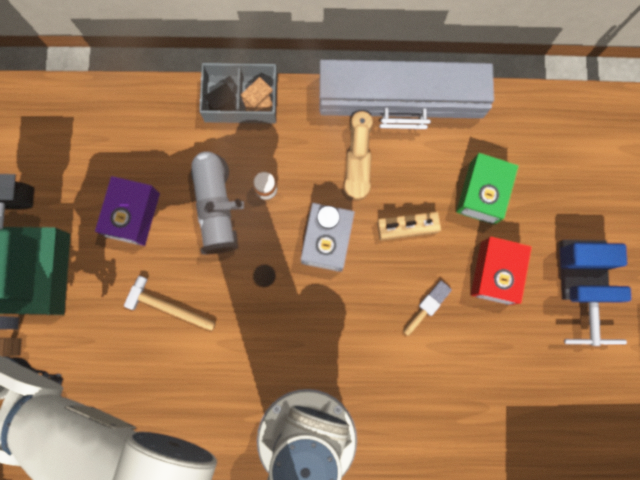

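Side view: grey control box at (330,275), keyway at (320,263), purple (278,188), green (482,370) and red (400,415) look-alikes. Key block at (388,330), keys at (374,303), (389,316), (402,329). Duct at (312,214), with its lever post at (319,202). The top view has the grey box at (328,238), the block at (409,225), and the post at about (240,204).

I take the grey box, as it is the only grey one. The leftmost key, at (374,303), looks like the rectangular bow. An enlarged crop should confirm both.

```bash
cat > h.py <<'E'
import numpy as np,cv2
from scipy.spatial.transform import Rotation as R
from rig import r
def ray(c,uv):
    p=r.camera_params(c);q=cv2.undistortPoints(np.array([[uv]],float),p["mtx"],p["D"])[0,0]
    return p["eye"],R.from_euler("xyz",p["orientation"]).as_matrix()@[q[0],q[1],1]
def onz(c,uv,z):
    e,d=ray(c,uv);return (e+d*(z-e[2])/d[2])[:2].round(1)
def proj(c,P):
    p=r.camera_params(c);M=R.from_euler("xyz",p["orientation"]).as_matrix()
    return cv2.projectPoints((np.atleast_2d(P)-p["eye"])@M,np.zeros(3),np.zeros(3),p["mtx"],p["D"])[0][:,0].round(1)
def crop(img,x,y,w,h,W,H): return cv2.resize(img[y:y+h,x:x+w],(W,H),interpolation=cv2.INTER_CUBIC)
E
python3 - <<'E'
from h import *
s=cv2.imread("pics/side0.png");t=cv2.imread("pics/top0.png")
a=np.hstack([crop(s,350,288,80,60,400,300),crop(t,370,195,80,60,400,300)])
b=np.hstack([crop(t,290,200,80,60,400,300),crop(t,180,145,120,120,300,300)[:, :],crop(s,300,245,40,120,100,300)])
cv2.imwrite("pics/c1.png",np.vstack([a,b]))
for n,uv,z in[("slot",(326.5,245),93),("key",(392,224),67),("post",(239,204),150),("hinge",(209,207),115)]:print(n,onz("top",uv,z))
for n,uv,z in[("slot",(320.5,263),93),("key",(374.5,304),67),("post",(319,202),137)]:print(n,onz("side",uv,z))
E
```

```text
slot [497.  -43.8]
key [ 558.6 -214.6]
post [588.1 175.4]
hinge [586.4 255.4]
slot [494.3 -46.1]
key [ 553.8 -216.9]
post [594.4 176.3]
```

View pics/c1.png

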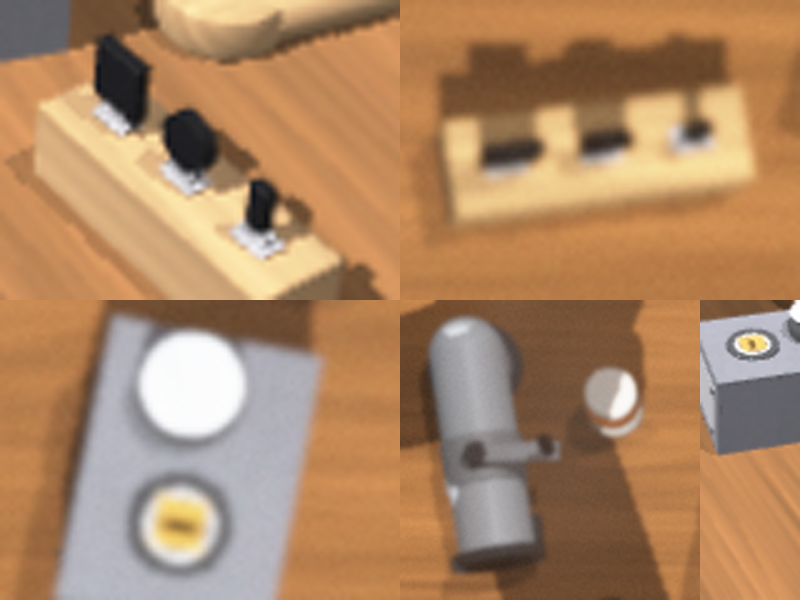

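The crop confirms it: the left key at side pixel (374,304) has the wide rectangular bow, the middle one is round and the right one slim. The grey box has the yellow keyway at top pixel (326,245). Next I refine the positions.

Run:
```python
from h import *
I={c:cv2.imread(f"pics/{c}0.png") for c in("side","top")}
def cen(c,x0,y0,x1,y1,f):
    m=f(I[c][y0:y1,x0:x1].astype(int));ys,xs=np.nonzero(m);return xs.mean()+x0,ys.mean()+y0,len(xs)
yel=lambda a:(a[...,2]-a[...,0]>50)
dark=lambda a:a.max(-1)<55
for c,b in(("top",(316,235,338,256)),("side",(308,255,333,271))):
    u=cen(c,*b,yel);print("slot",c,u,onz(c,u[:2],93))
for n,bt,bs in(("rect",(384,218,400,232),(366,294,381,314)),("round",(403,218,417,230),(381,308,396,324)),("slim",(426,217,434,224),(398,322,406,334))):
    u=cen("top",*bt,dark);v=cen("side",*bs,dark)
    print(n,u,onz("top",u[:2],69),v,onz("side",v[:2],67))
# post: dark
u=cen("top",233,197,246,210,dark);v=cen("side",313,192,325,212,dark);print("post",u,onz("top",u[:2],150),v,onz("side",v[:2],137))
# edges -> world angles
def ang(c,a,b,z):
    d=onz(c,b,z)-onz(c,a,z);return np.arctan2(d[1],d[0]).round(3),np.hypot(*d).round(1)
f=lambda ox,oy,s,cx,cy,p:(ox+(p[0]-cx)/s,oy+(p[1]-cy)/s)
bx=lambda p:f(290,200,5,0,300,p);bl=lambda p:f(370,195,5,400,0,p);du=lambda p:f(180,145,2.5,400,300,p)
print("box long L",ang("top",bx((55,600)),bx((112,315)),90),"short",ang("top",bx((322,354)),bx((112,315)),90))
print("block top back",ang("top",bl((740,87)),bl((445,120)),42))
print("duct L",ang("top",du((457,545)),du((430,360)),56),"R",ang("top",du((540,515)),du((503,370)),56))
print("hinge",onz("top",du((473,455)),115),"tin",onz("top",(328,216),116),"jar",onz("top",(265,184),85))
```

```text
slot top (np.float64(325.4583333333333), np.float64(244.20833333333334), 96) [499.  -41.1]
slot side (np.float64(320.57377049180326), np.float64(261.8196721311475), 61) [496.7 -41.5]
rect (np.float64(nan), np.float64(nan), 0) [nan nan] (np.float64(373.8151260504202), np.float64(303.61344537815125), 119) [ 553.1 -215. ]
round (np.float64(nan), np.float64(nan), 0) [nan nan] (np.float64(387.46067415730334), np.float64(315.6292134831461), 89) [ 559.6 -265.2]
slim (np.float64(nan), np.float64(nan), 0) [nan nan] (np.float64(401.725), np.float64(328.5), 40) [ 565.5 -315.6]
post (np.float64(nan), np.float64(nan), 0) [nan nan] (np.float64(317.7090909090909), np.float64(202.0), 55) [591.1 177.8]
box long L (np.float64(-0.177), np.float64(150.7)) short (np.float64(1.4), np.float64(110.1))
block top back (np.float64(1.7), np.float64(158.9))
duct L (np.float64(0.187), np.float64(201.6)) R (np.float64(0.281), np.float64(161.7))
hinge [586.4 254.9] tin [567.8 -46.2] jar [655.7 117.7]<stdin>:4: RuntimeWarning: Mean of empty slice.
  ret = ret.dtype.type(ret / rcount)
```

Positions taken: post (590,177), hinge (586,253), duct yaw about 0.23. The rectangular key is near (554,-215) with block yaw 0.12, and the slot is near (498,-41) with box yaw -0.175. First move: above the lever post.

servo_tool(deltas=[{"x":0,"y":-50,"z":0,"gripper":1},{"x":412,"y":-422,"z":0,"rz":-1.23,"gripper":1},{"x":412,"y":-422,"z":0,"rz":-1.23},{"x":412,"y":-422,"z":0,"rz":-1.23},{"x":412,"y":-422,"z":0,"rz":-1.23},{"x":412,"y":-422,"z":0,"rz":-1.23},{"x":412,"y":-422,"z":0,"rz":-1.23},{"x":412,"y":-422,"z":0,"rz":-1.23},{"x":412,"y":-422,"z":0,"rz":-1.23},{"x":412,"y":-422,"z":0,"rz":-1.23}])

```text
invalid input
```

servo_tool(deltas=[{"x":412,"y":-422,"z":0,"rx":0,"ry":0,"rz":-1.23,"gripper":1},{"x":412,"y":-422,"z":0,"rx":0,"ry":0,"rz":-1.23,"gripper":1},{"x":412,"y":-422,"z":0,"rx":0,"ry":0,"rz":-1.23,"gripper":1},{"x":412,"y":-422,"z":0,"rx":0,"ry":0,"rz":-1.23,"gripper":1},{"x":412,"y":-422,"z":0,"rx":0,"ry":0,"rz":-1.23,"gripper":1},{"x":412,"y":-422,"z":0,"rx":0,"ry":0,"rz":-1.23,"gripper":1},{"x":412,"y":-422,"z":0,"rx":0,"ry":0,"rz":-1.23,"gripper":1},{"x":412,"y":-422,"z":0,"rx":0,"ry":0,"rz":-1.23,"gripper":1},{"x":412,"y":-422,"z":0,"rx":0,"ry":0,"rz":-1.23,"gripper":1},{"x":412,"y":-422,"z":0,"rx":0,"ry":0,"rz":-1.23,"gripper":1}], newtons=40)

```text
clock: 2.2
eef_pos: [528.0, 239.8, 231.5]
tcp_rot: [3.141, -0.0, 1.622]
contact_force: [0.1, 1.0, 0.4]
opening: 1.002
grasp_force: 0.0
```

servo_tool(deltas=[{"x":62,"y":-63,"z":-50,"rx":0,"ry":0,"rz":0,"gripper":1},{"x":62,"y":-63,"z":-50,"rx":0,"ry":0,"rz":0,"gripper":1},{"x":62,"y":-63,"z":-50,"rx":0,"ry":0,"rz":0,"gripper":1},{"x":62,"y":-63,"z":-50,"rx":0,"ry":0,"rz":0,"gripper":1}])

```text
clock: 2.6
eef_pos: [588.7, 177.5, 180.4]
tcp_rot: [-3.14, 0.0, 1.622]
contact_force: [-0.2, 0.3, 1.2]
opening: 0.999
grasp_force: 0.0
```

Run:
```python
from h import *
s=r.grab_frame("side");t=r.grab_frame("top")
cv2.imwrite("pics/c2.png",np.hstack([crop(s,260,140,120,120,480,480),crop(t,190,140,80,120,320,480)]))
p=r.sense()["eef_pos"];print(p,proj("side",p),proj("top",p),proj("side",[590,177,137]))
```

```text
[588.4639264  179.1769971  181.76969059] [[316.8 188. ]] [[235.9 201.1]] [[317.5 202.2]]
```

View pics/c2.png

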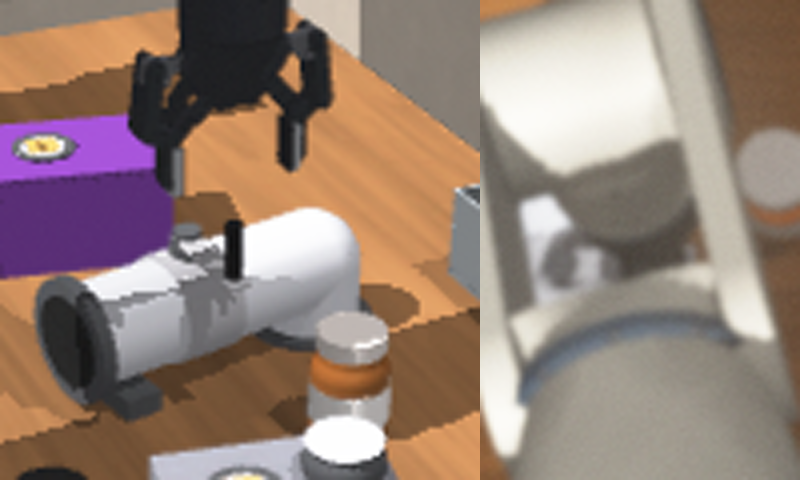

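The crop shows the open fingers at (172,190) and (290,168), straddling the black post at (234,250). Descend and pinch.

servo_tool(deltas=[{"x":1,"y":0,"z":-30,"rx":0,"ry":0,"rz":0,"gripper":1},{"x":1,"y":0,"z":-57,"rx":0,"ry":0,"rz":0,"gripper":1},{"x":1,"y":0,"z":-57,"rx":0,"ry":0,"rz":0,"gripper":0},{"x":1,"y":0,"z":-57,"rx":0,"ry":0,"rz":0,"gripper":-1},{"x":1,"y":0,"z":-57,"rx":0,"ry":0,"rz":0,"gripper":-1},{"x":1,"y":0,"z":-57,"rx":0,"ry":0,"rz":0,"gripper":-1},{"x":1,"y":0,"z":-57,"rx":0,"ry":0,"rz":0,"gripper":-1},{"x":1,"y":0,"z":-57,"rx":0,"ry":0,"rz":0,"gripper":-1}], newtons=30)

```text
clock: 3.5
eef_pos: [590.5, 178.8, 125.6]
tcp_rot: [3.14, -0.001, 1.624]
contact_force: [-0.6, 0.1, 7.1]
opening: 0.153
grasp_force: 29.9
```

servo_tool(deltas=[{"x":-9.7,"y":0,"z":1,"rx":0,"ry":0,"rz":-0.13,"gripper":-1},{"x":-19.2,"y":1.3,"z":1,"rx":0,"ry":0,"rz":-0.26,"gripper":-1},{"x":-28.5,"y":3.9,"z":1,"rx":0,"ry":0,"rz":-0.39,"gripper":-1},{"x":-37.5,"y":7.6,"z":1,"rx":0,"ry":0,"rz":-0.52,"gripper":-1},{"x":-45.8,"y":12.4,"z":1,"rx":0,"ry":0,"rz":-0.65,"gripper":-1}])

```text
clock: 4.0
eef_pos: [545.1, 192.7, 125.8]
tcp_rot: [3.14, -0.005, 0.968]
contact_force: [6.9, 11.2, -7.8]
opening: 0.155
grasp_force: 29.2
```

servo_tool(deltas=[{"x":-6.2,"y":7.5,"z":0,"rx":0,"ry":0,"rz":-0.13,"gripper":-1},{"x":-13,"y":14.5,"z":0,"rx":0,"ry":0,"rz":-0.26,"gripper":-1},{"x":-18.9,"y":22.4,"z":0,"rx":0,"ry":0,"rz":-0.39,"gripper":-1},{"x":-23.8,"y":30.7,"z":0,"rx":0,"ry":0,"rz":-0.52,"gripper":-1},{"x":-27.5,"y":39.6,"z":0,"rx":0,"ry":0,"rz":-0.65,"gripper":-1}])

```text
clock: 4.5
eef_pos: [516.7, 231.3, 125.8]
tcp_rot: [-3.141, -0.002, 0.319]
contact_force: [3.0, 2.7, -3.5]
opening: 0.15
grasp_force: 29.8
```

servo_tool(deltas=[{"x":-1,"y":4,"z":0,"rx":0,"ry":0,"rz":-0.05,"gripper":-1},{"x":-2,"y":8,"z":0,"rx":0,"ry":0,"rz":-0.1,"gripper":-1},{"x":-2,"y":8,"z":0,"rx":0,"ry":0,"rz":-0.1,"gripper":-1}])

```text
clock: 4.8
eef_pos: [514.6, 239.3, 125.7]
tcp_rot: [-3.141, -0.001, 0.223]
contact_force: [-0.7, 2.0, 0.4]
opening: 0.154
grasp_force: 30.1
```

servo_tool(deltas=[{"x":-0.5,"y":4,"z":0,"rx":0,"ry":0,"rz":-0.05,"gripper":-1},{"x":-1,"y":6,"z":0,"rx":0,"ry":0,"rz":-0.07,"gripper":-1},{"x":-1,"y":6,"z":0,"rx":0,"ry":0,"rz":-0.07,"gripper":-1}])

```text
clock: 5.1
eef_pos: [514.6, 240.8, 125.7]
tcp_rot: [3.136, -0.001, 0.156]
contact_force: [6.4, -20.0, 4.0]
opening: 0.152
grasp_force: 31.1
```

The lever is against its stop, with 20 N resisting. Ease off, release and lift.

servo_tool(deltas=[{"x":0,"y":-4,"z":0,"rx":0,"ry":0,"rz":0,"gripper":-1},{"x":0,"y":-4,"z":0,"rx":0,"ry":0,"rz":0,"gripper":0.2},{"x":0,"y":-4,"z":0,"rx":0,"ry":0,"rz":0,"gripper":0.2},{"x":0,"y":-4,"z":0,"rx":0,"ry":0,"rz":0,"gripper":0.2},{"x":0,"y":-4,"z":0,"rx":0,"ry":0,"rz":0,"gripper":0.2},{"x":0,"y":-4,"z":50,"rx":0,"ry":0,"rz":0,"gripper":0.2},{"x":0,"y":-4,"z":100,"rx":0,"ry":0,"rz":0,"gripper":0.2},{"x":0,"y":-4,"z":100,"rx":0,"ry":0,"rz":0,"gripper":0.2}])

```text
clock: 5.9
eef_pos: [516.7, 242.3, 232.0]
tcp_rot: [-3.139, -0.01, 0.154]
contact_force: [-0.2, -0.3, -0.5]
opening: 0.594
grasp_force: 0.0
```

servo_tool(deltas=[{"x":38,"y":-457,"z":-60,"rx":0,"ry":0,"rz":1.536,"gripper":0.2},{"x":38,"y":-457,"z":-60,"rx":0,"ry":0,"rz":1.536,"gripper":0.2},{"x":38,"y":-457,"z":-60,"rx":0,"ry":0,"rz":1.536,"gripper":0.2},{"x":38,"y":-457,"z":-60,"rx":0,"ry":0,"rz":1.536,"gripper":0.2},{"x":38,"y":-457,"z":-60,"rx":0,"ry":0,"rz":1.536,"gripper":0.2},{"x":38,"y":-457,"z":-60,"rx":0,"ry":0,"rz":1.536,"gripper":0.2},{"x":38,"y":-457,"z":-60,"rx":0,"ry":0,"rz":1.536,"gripper":0.2},{"x":38,"y":-457,"z":-60,"rx":0,"ry":0,"rz":1.536,"gripper":0.2},{"x":38,"y":-457,"z":-60,"rx":0,"ry":0,"rz":1.536,"gripper":0.2},{"x":38,"y":-457,"z":-60,"rx":0,"ry":0,"rz":1.536,"gripper":0.2}])

```text
clock: 6.9
eef_pos: [551.2, -217.0, 165.0]
tcp_rot: [-3.142, -0.0, 1.549]
contact_force: [0.4, -0.8, 0.8]
opening: 0.601
grasp_force: 0.0
```

servo_tool(deltas=[{"x":0,"y":0,"z":0,"rx":0,"ry":0,"rz":0,"gripper":0.2}])

```text
clock: 7.0
eef_pos: [551.2, -220.0, 164.5]
tcp_rot: [-3.141, 0.001, 1.546]
contact_force: [0.5, 0.6, 0.0]
opening: 0.601
grasp_force: 0.0
```

servo_tool(deltas=[{"x":3,"y":4,"z":-45,"rx":0,"ry":0,"rz":0.144,"gripper":0.2},{"x":3,"y":4,"z":-45,"rx":0,"ry":0,"rz":0.144,"gripper":0.2},{"x":3,"y":4,"z":-45,"rx":0,"ry":0,"rz":0.144,"gripper":0.2}])

```text
clock: 7.3
eef_pos: [553.5, -210.4, 120.1]
tcp_rot: [-3.139, -0.001, 1.683]
contact_force: [-0.0, -0.3, 1.1]
opening: 0.597
grasp_force: 0.0
```

Run:
```python
from h import *
s=r.grab_frame("side");t=r.grab_frame("top")
cv2.imwrite("pics/c3.png",np.hstack([crop(s,330,240,100,100,400,400),crop(t,190,150,80,80,400,400)]))
cv2.imwrite("pics/side3.png",s)
p=r.sense();print(p["eef_pos"],p["tcp_rot"],p["opening"])
e=p["eef_pos"]; 
for z in(e[2],e[2]+10,67): print(z,proj("side",[e[0],e[1],z]))
```

```text
[ 555.05943643 -210.93994166  121.87073802] [3.14051448e+00 5.77537331e-04 1.68437244e+00] 0.6031397455010523
121.87073801913095 [[375.3 283.8]]
131.87073801913095 [[375.6 280.3]]
67 [[373.7 302.4]]
```

View pics/c3.png

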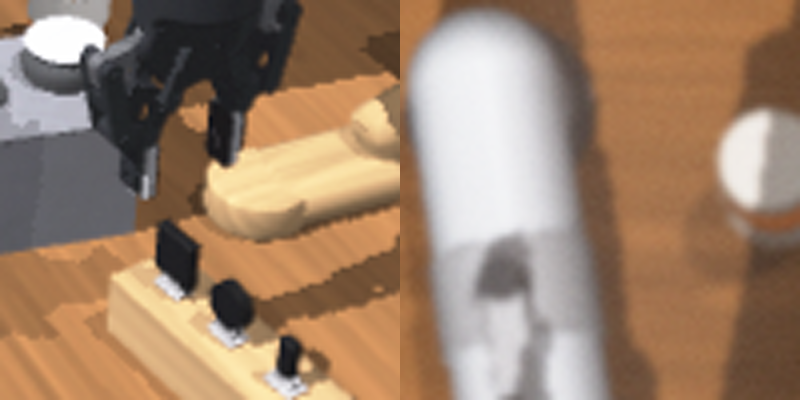

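The damper lever now lies along the duct. The fingertip midpoint (376,284) is above the rectangular bow (374,304). Descend and grip lightly first.

servo_tool(deltas=[{"x":0,"y":-2,"z":-35,"rx":0,"ry":0,"rz":0,"gripper":0.0},{"x":0,"y":-2,"z":-68,"rx":0,"ry":0,"rz":0,"gripper":0},{"x":0,"y":-2,"z":-68,"rx":0,"ry":0,"rz":0,"gripper":-1},{"x":0,"y":-2,"z":-68,"rx":0,"ry":0,"rz":0,"gripper":-1},{"x":0,"y":-2,"z":-68,"rx":0,"ry":0,"rz":0,"gripper":-1},{"x":0,"y":-2,"z":-68,"rx":0,"ry":0,"rz":0,"gripper":-1},{"x":0,"y":-2,"z":-68,"rx":0,"ry":0,"rz":0,"gripper":-1}], newtons=25)

```text
clock: 8.1
eef_pos: [555.0, -213.5, 54.2]
tcp_rot: [3.14, 0.001, 1.686]
contact_force: [-3.6, 0.9, 8.9]
opening: 0.096
grasp_force: 30.6
```

servo_tool(deltas=[{"x":0,"y":0,"z":0,"rx":0,"ry":0,"rz":0,"gripper":-1},{"x":0,"y":0,"z":0,"rx":0,"ry":0,"rz":0,"gripper":-1},{"x":0,"y":0,"z":0,"rx":0,"ry":0,"rz":0,"gripper":-1}], newtons=80)

```text
clock: 8.4
eef_pos: [555.0, -213.5, 54.3]
tcp_rot: [3.14, 0.001, 1.686]
contact_force: [-3.8, 1.8, 9.3]
opening: 0.089
grasp_force: 78.2
```

Run:
```python
from h import *
import itertools
P=[]
for i in range(6):
    r.grab_frame("side");P.append(r.sense()["eef_pos"])
print(np.mean(P,0),np.std(P,0),r.sense()["tcp_rot"],r.sense()["contact_force"],r.sense()["wrist_torque"],r.sense()["clock"])
```

```text
[ 555.0199082  -213.51170549   54.31387418] [0.00863298 0.01391451 0.00526111] [3.14004598e+00 7.39090610e-04 1.68638028e+00] [-4.07542319  1.61523765  9.46292144] [ 0.2218417   0.78826538 -0.00390449] 8.7
```

servo_tool(deltas=[{"x":0,"y":0,"z":15,"rx":0,"ry":0,"rz":0,"gripper":-1},{"x":0,"y":0,"z":35,"rx":0,"ry":0,"rz":0,"gripper":-1},{"x":0,"y":0,"z":70,"rx":0,"ry":0,"rz":0,"gripper":-1},{"x":0,"y":0,"z":110,"rx":0,"ry":0,"rz":0,"gripper":-1},{"x":0,"y":0,"z":110,"rx":0,"ry":0,"rz":0,"gripper":-1},{"x":0,"y":0,"z":110,"rx":0,"ry":0,"rz":0,"gripper":-1}])

```text
clock: 9.3
eef_pos: [555.5, -213.7, 164.7]
tcp_rot: [3.138, 0.002, 1.687]
contact_force: [-0.2, 0.3, -1.2]
opening: 0.091
grasp_force: 78.0
```

servo_tool(deltas=[{"x":-57,"y":172.5,"z":0,"rx":0,"ry":0,"rz":-0.29,"gripper":-1},{"x":-57,"y":172.5,"z":0,"rx":0,"ry":0,"rz":-0.29,"gripper":-1},{"x":-57,"y":172.5,"z":0,"rx":0,"ry":0,"rz":-0.29,"gripper":-1},{"x":-57,"y":172.5,"z":0,"rx":0,"ry":0,"rz":-0.29,"gripper":-1},{"x":-57,"y":172.5,"z":-17,"rx":0,"ry":0,"rz":-0.29,"gripper":-1},{"x":-57,"y":172.5,"z":-17,"rx":0,"ry":0,"rz":-0.29,"gripper":-1},{"x":-57,"y":172.5,"z":-17,"rx":0,"ry":0,"rz":-0.29,"gripper":-1},{"x":-57,"y":172.5,"z":-17,"rx":0,"ry":0,"rz":-0.29,"gripper":-1}])

```text
clock: 10.1
eef_pos: [497.7, -41.4, 145.6]
tcp_rot: [-3.142, 0.0, 1.396]
contact_force: [1.0, 0.1, 0.4]
opening: 0.092
grasp_force: 78.0
```

Run:
```python
from h import *
s=r.grab_frame("side");t=r.grab_frame("top")
cv2.imwrite("pics/side4.png",s);a=np.hstack([crop(s,290,210,70,70,560,560),crop(t,280,190,80,187,240,560)])
cv2.imwrite("pics/c4.png",a)
p=r.sense();e=p["eef_pos"];print(e,p["tcp_rot"],p["clock"])
print("tip",proj("side",e-[0,0,42.3]),"mid",proj("side",e+[0,0,12.7]),"slot",proj("side",[e[0],e[1],93]))
```

```text
[497.77279468 -41.4294444  145.7399185 ] [ 3.14111576e+00 -3.21852118e-05  1.39554453e+00] 10.2
tip [[321.  258.3]] mid [[321.3 239.9]] slot [[320.9 261.7]]
```

View pics/c4.png

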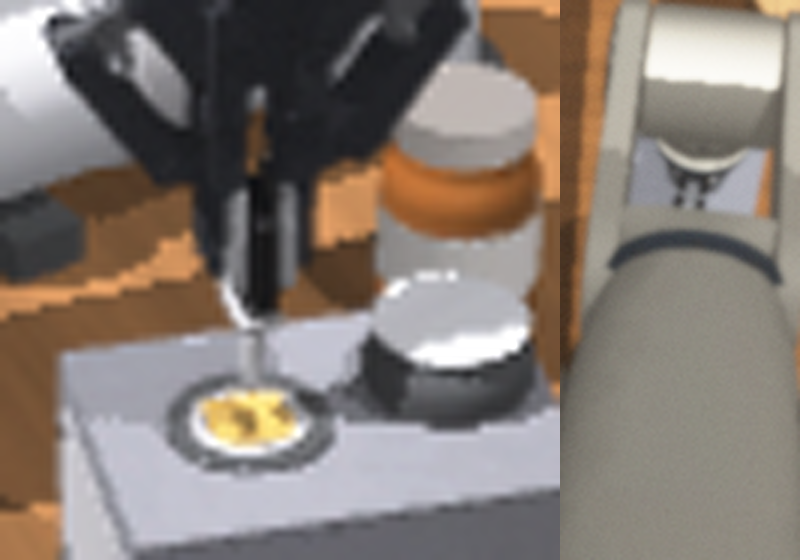

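The key hangs plumb over the keyway. Its tip, at crop (252,385), is above the ring centre at (252,422), and both match the projections within about 1 px. Lower it gently into the mouth.

servo_tool(deltas=[{"x":0,"y":-0.5,"z":-4,"rx":0,"ry":0,"rz":0,"gripper":-1},{"x":0,"y":-0.5,"z":-8,"rx":0,"ry":0,"rz":0,"gripper":-1},{"x":0,"y":-0.5,"z":-11,"rx":0,"ry":0,"rz":0,"gripper":-1},{"x":0,"y":-0.5,"z":-13,"rx":0,"ry":0,"rz":0,"gripper":-1},{"x":0,"y":-0.5,"z":-15,"rx":0,"ry":0,"rz":0,"gripper":-1},{"x":0,"y":-0.5,"z":-17,"rx":0,"ry":0,"rz":0,"gripper":-1},{"x":0,"y":-0.5,"z":-17,"rx":0,"ry":0,"rz":0,"gripper":-1}])

```text
clock: 10.9
eef_pos: [497.2, -41.3, 128.2]
tcp_rot: [-3.141, 0.0, 1.397]
contact_force: [0.2, -0.5, -0.7]
opening: 0.088
grasp_force: 78.0
```

servo_tool(deltas=[{"x":0,"y":0,"z":-2,"rx":0,"ry":0,"rz":0,"gripper":-1},{"x":0,"y":0,"z":-4,"rx":0,"ry":0,"rz":0,"gripper":-1},{"x":0,"y":0,"z":-5,"rx":0,"ry":0,"rz":0,"gripper":-1},{"x":0,"y":0,"z":-6,"rx":0,"ry":0,"rz":0,"gripper":-1}])

```text
clock: 11.3
eef_pos: [497.4, -41.3, 122.3]
tcp_rot: [-3.142, -0.0, 1.397]
contact_force: [0.1, -0.4, -0.0]
opening: 0.089
grasp_force: 78.0
```

servo_tool(deltas=[{"x":0,"y":0,"z":-1.5,"rx":0,"ry":0,"rz":0,"gripper":-1},{"x":0,"y":0,"z":-3,"rx":0,"ry":0,"rz":0,"gripper":-1},{"x":0,"y":0,"z":-4,"rx":0,"ry":0,"rz":0,"gripper":-1},{"x":0,"y":0,"z":-5,"rx":0,"ry":0,"rz":0,"gripper":-1},{"x":0,"y":0,"z":-6,"rx":0,"ry":0,"rz":0,"gripper":-1},{"x":0,"y":0,"z":-6,"rx":0,"ry":0,"rz":0,"gripper":-1}])

```text
clock: 11.9
eef_pos: [497.6, -41.2, 116.4]
tcp_rot: [3.141, -0.0, 1.396]
contact_force: [1.0, -0.9, -0.2]
opening: 0.094
grasp_force: 78.0
```

servo_tool(deltas=[{"x":0,"y":0,"z":-1.5,"rx":0,"ry":0,"rz":0,"gripper":-1},{"x":0,"y":0,"z":-3,"rx":0,"ry":0,"rz":0,"gripper":-1},{"x":0,"y":0,"z":-4,"rx":0,"ry":0,"rz":0,"gripper":-1},{"x":0,"y":0,"z":-5,"rx":0,"ry":0,"rz":0,"gripper":-1},{"x":0,"y":0,"z":-6,"rx":0,"ry":0,"rz":0,"gripper":-1},{"x":0,"y":0,"z":-6,"rx":0,"ry":0,"rz":0,"gripper":-1}])

```text
clock: 12.5
eef_pos: [498.0, -41.1, 110.7]
tcp_rot: [3.14, -0.001, 1.396]
contact_force: [3.2, 1.2, 0.0]
opening: 0.09
grasp_force: 78.3
```

Run:
```python
from h import *
s=r.grab_frame("side");cv2.imwrite("pics/c5.png",crop(s,290,210,70,70,560,560))
p=r.sense();print(p["eef_pos"],p["contact_force"],p["wrist_torque"],p["clock"])
```

```text
[497.89378665 -41.08824437 110.5673373 ] [ 2.32857424 -0.50141563  1.63257745] [ 0.06371937 -0.48599753  0.00586759] 12.55
```

View pics/c5.png

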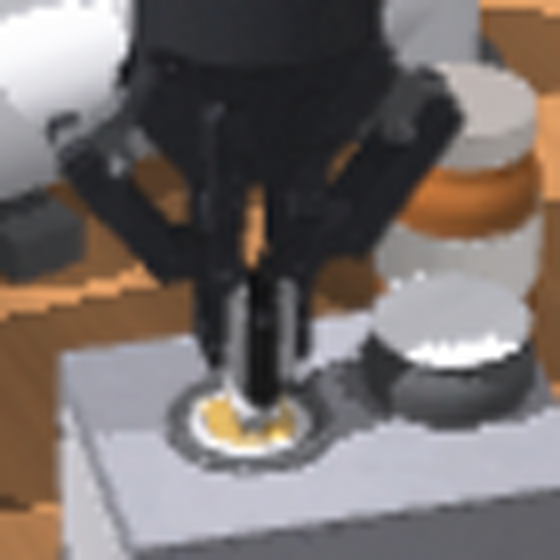

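The blade is inside the keyway, and the collar at (258,420) is about 5 mm above the face. Press on home.

servo_tool(deltas=[{"x":0.5,"y":0,"z":-1.5,"rx":0,"ry":0,"rz":0,"gripper":-1},{"x":0.5,"y":0,"z":-3,"rx":0,"ry":0,"rz":0,"gripper":-1},{"x":0.5,"y":0,"z":-4,"rx":0,"ry":0,"rz":0,"gripper":-1},{"x":0.5,"y":0,"z":-5,"rx":0,"ry":0,"rz":0,"gripper":-1},{"x":0.5,"y":0,"z":-6,"rx":0,"ry":0,"rz":0,"gripper":-1},{"x":0.5,"y":0,"z":-6,"rx":0,"ry":0,"rz":0,"gripper":-1}])

```text
clock: 13.15
eef_pos: [498.2, -41.3, 105.2]
tcp_rot: [3.141, 0.0, 1.397]
contact_force: [-1.3, -0.6, 13.8]
opening: 0.091
grasp_force: 80.5
```

servo_tool(deltas=[{"x":0,"y":0,"z":-1.5,"rx":0.02,"ry":0,"rz":0,"gripper":-1},{"x":0,"y":0,"z":-1.5,"rx":-0.02,"ry":0,"rz":0,"gripper":-1},{"x":0,"y":0,"z":-1.5,"rx":0,"ry":0.02,"rz":0,"gripper":-1},{"x":0,"y":0,"z":-1.5,"rx":0,"ry":-0.02,"rz":0,"gripper":-1},{"x":0,"y":0,"z":-1.5,"rx":0,"ry":0,"rz":0,"gripper":-1},{"x":0,"y":0,"z":-1.5,"rx":0,"ry":0,"rz":0,"gripper":-1}])

```text
clock: 13.75
eef_pos: [498.4, -41.4, 105.0]
tcp_rot: [3.141, 0.0, 1.397]
contact_force: [-7.4, -0.3, 33.8]
opening: 0.088
grasp_force: 83.4
```

Hard stop at z=105.0, as predicted for the shoulder on the face, so the key is home. Ease the push a little, then turn clockwise.

servo_tool(deltas=[{"x":-0.5,"y":0,"z":1.2,"rx":0,"ry":0,"rz":0,"gripper":-1},{"x":-0.5,"y":0,"z":1.2,"rx":0,"ry":0,"rz":-0.1,"gripper":-1},{"x":-0.5,"y":0,"z":1.2,"rx":0,"ry":0,"rz":-0.2,"gripper":-1},{"x":-0.5,"y":0,"z":1.2,"rx":0,"ry":0,"rz":-0.3,"gripper":-1},{"x":-0.5,"y":0,"z":1.2,"rx":0,"ry":0,"rz":-0.4,"gripper":-1},{"x":-0.5,"y":0,"z":1.2,"rx":0,"ry":0,"rz":-0.5,"gripper":-1}])

```text
clock: 14.35
eef_pos: [497.9, -41.7, 105.1]
tcp_rot: [3.14, 0.0, 0.893]
contact_force: [-2.7, -2.8, 17.2]
opening: 0.088
grasp_force: 80.8
```

Run:
```python
from h import *
p=r.sense();print(p["eef_pos"],p["contact_force"],p["wrist_torque"],p["qpos"])
```

```text
[497.88829334 -41.7000001  105.145541  ] [-2.66755092 -2.8141333  17.2193767 ] [-0.53224854  0.50350648  0.08220484] [-8.60886230e-02  3.27399997e-01  2.00699360e+00 -9.54142717e-04
  8.06224400e-01  5.92353465e-01]
```

Torque of 0.08 N m against the spring, and z holds. Keep turning.

servo_tool(deltas=[{"x":0,"y":0,"z":0,"rx":0,"ry":0,"rz":-0.12,"gripper":-1},{"x":0,"y":0,"z":0,"rx":0,"ry":0,"rz":-0.24,"gripper":-1},{"x":0,"y":0,"z":0,"rx":0,"ry":0,"rz":-0.36,"gripper":-1},{"x":0,"y":0,"z":0,"rx":0,"ry":0,"rz":-0.48,"gripper":-1},{"x":0,"y":0,"z":0,"rx":0,"ry":0,"rz":-0.6,"gripper":-1},{"x":0,"y":0,"z":0,"rx":0,"ry":0,"rz":-0.72,"gripper":-1},{"x":0,"y":0,"z":0,"rx":0,"ry":0,"rz":-0.84,"gripper":-1},{"x":0,"y":0,"z":0,"rx":0,"ry":0,"rz":-0.96,"gripper":-1}])

```text
clock: 15.15
eef_pos: [497.1, -41.9, 105.1]
tcp_rot: [3.141, 0.001, -0.068]
contact_force: [-5.1, -3.0, 20.5]
opening: 0.094
grasp_force: 81.4
```

Run:
```python
from h import *
p=r.sense();print(p["eef_pos"],p["contact_force"],p["wrist_torque"],p["qpos"])
```

```text
[497.09131425 -41.87977975 105.12905057] [-5.09189873 -3.01738705 20.48085408] [-0.53231687  0.93758555  0.09944197] [-8.63445404e-02  3.27110834e-01  2.00750167e+00 -1.43737931e-03
  8.07579191e-01  1.55311261e+00]
```

servo_tool(deltas=[{"x":-0.5,"y":-0.4,"z":0,"rx":0,"ry":0,"rz":-0.08,"gripper":-1},{"x":-0.5,"y":-0.4,"z":0,"rx":0,"ry":0,"rz":-0.15,"gripper":-1},{"x":-0.5,"y":-0.4,"z":0,"rx":0,"ry":0,"rz":-0.22,"gripper":-1},{"x":-0.5,"y":-0.4,"z":0,"rx":0,"ry":0,"rz":-0.22,"gripper":-1}])

```text
clock: 15.55
eef_pos: [497.2, -41.5, 105.2]
tcp_rot: [-3.141, -0.0, -0.286]
contact_force: [-2.3, 1.6, 18.6]
opening: 0.091
grasp_force: 81.0
```

Run:
```python
from h import *
p=r.sense();print(p["eef_pos"],p["contact_force"],p["wrist_torque"],p["tcp_rot"])
```

```text
[497.15524957 -41.48808538 105.16375629] [-2.27141667  1.62923621 18.59626575] [0.3582849  0.63989349 0.19495165] [-3.14114901e+00 -3.60185357e-04 -2.85678280e-01]
```

servo_tool(deltas=[{"x":-0.2,"y":0.2,"z":0,"rx":0,"ry":0,"rz":-0.06,"gripper":-1},{"x":-0.2,"y":0.2,"z":0,"rx":0,"ry":0,"rz":-0.12,"gripper":-1},{"x":-0.2,"y":0.2,"z":0,"rx":0,"ry":0,"rz":-0.12,"gripper":-1}])

```text
clock: 15.85
eef_pos: [497.0, -41.5, 105.1]
tcp_rot: [3.142, -0.001, -0.404]
contact_force: [-3.0, 1.6, 18.3]
opening: 0.089
grasp_force: 81.3
```

Run:
```python
from h import *
s=r.grab_frame("side");t=r.grab_frame("top")
cv2.imwrite("pics/c6.png",np.hstack([crop(s,290,210,70,70,400,400),crop(s,250,170,120,120,400,400)]))
p=r.sense();print(p["eef_pos"],p["contact_force"],p["wrist_torque"],p["tcp_rot"],p["qpos"][5],p["clock"])
```

```text
[497.02654703 -41.45478752 105.15746124] [-2.28932729  1.32394894 17.60301948] [0.19942668 0.5212583  0.60815569] [ 3.14158865e+00 -6.20423925e-04 -4.02219473e-01] 1.8871191289970985 15.95
```

View pics/c6.png

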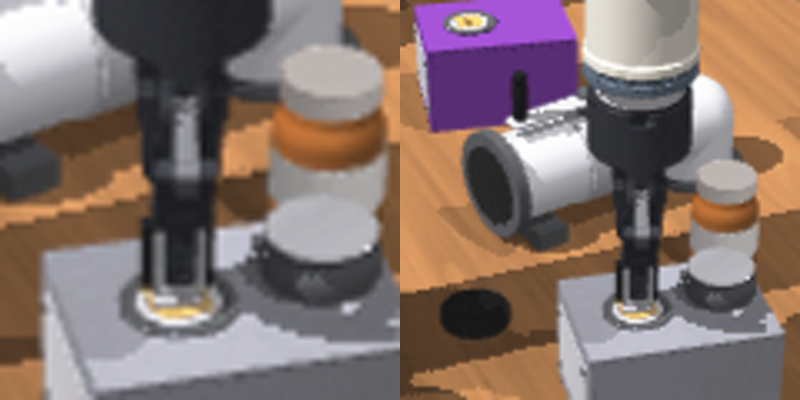

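The torque jumped from 0.2 to 0.6 N m, so the cylinder is at its stop. The key is home with its collar on the face at (180,298), the lever lies along the duct with its post at (520,95) over the mouth end, and the tin has not moved. Handing in while still holding the key.

```bash
python3 -c "
from rig import r
print(r.sign_off())"
```

```text
the job is handed in; nothing more can be done
None
```

The job is handed in at about 16 s on the clock, with no verdict returned: the damper lever is open against its stop, and the arm still holds the rectangular-bow key home in the grey box's switch and turned clockwise against its stop.

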